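# Snap the washed pre-filter cover back onto the fume extractor

### The job

The fume extractor's pre-filter cover has been washed and hung up to dry by its handle. Lift it up and off its hook, set it into the intake on top of the extractor and press it straight down until both spring clips have snapped over it and it sits fully home on the gasket. Finish with the handle still in the gripper and the cover still pressed firmly down; do not let go, and leave the other things on the bench where they are.

Things in the scene. Friction and masses are not known exactly. Their poses are not given: they have to be found in the camera images.
- cover_mid (a point): Centre (half-way up) of the loose pre-filter cover (0.11 to 0.21 kg): black 94 x 94 mm frame with steel mesh, 8 mm thick, orange handle on top, 60 mm high overall; its underside is 30 mm below this point. z up. On each x side an orange lug, 30 mm long, 6 mm high, stands out 3.5 mm at the frame's lower edge. Same either way round (half a turn).
- handle (a point): Grasp point of the cover's rigid orange stirrup handle, 36 mm above the cover's underside, axes as the cover's. An arch along y: two upright legs (22 mm along x, 6 mm thick), outer faces 64 mm apart, from 28 mm below (the frame's top) to 17 mm above this point, and a bar 7 mm thick across their tops; opening 52 mm wide, 45 mm high. Grip it across the outside of both legs, from above.
- hook (a point): Fixed hook that the cover hangs on by its bar: two level steel wires (6 mm thick, 16 mm apart) running along this point's -x axis to an open end. This point is on top of the wires where the bar rests (within 8 mm). Behind it (+x, 85 mm) is the column, at most 8 mm higher than this point, then a small roll of tape, lower.
- hook_end (a point): The hook's open end, 42 mm out from the hook point along its -x; the wires turn up here, tips 13 mm above the wires. To free the cover: lift it 18 to 34 mm (the wires still pass through the handle's opening; the frame comes against them from below at 39 mm), then draw it 120 mm out along the hook's -x before raising it further, so that the frame is clear of the wires too.
- intake (a point): Centre of the intake on top of the fume extractor, on the top face of the gasket where the cover's underside lands (cover centre 30 mm above this point when home); z up. A square grey collar, 98 mm inside, rises 9 mm above this point, then flares outward 5 mm more. Set the cover with its x axis along this x axis (either way round): its lugs must meet the two spring clips.
- clip (a point): Rounded nose of one of the two steel spring clips, in the gaps of the collar's x and -x sides; tops 14 mm above the gasket. The lugs touch them when the cover is about 12 mm above home; pressing then takes up to some 10 to 15 N, dropping suddenly at about 6 mm above home, where the cover falls onto the gasket and is caught. Finish pressing on the gasket with clearly more than the cover's weight.
- unit: The fume extractor, fixed: white box 180 x 180 mm, 115 mm high, with black panel, knob and red switch; intake in its top. Origin on the bench under its middle.
- gasket: Black rubber gasket in the intake, a square frame 92 mm wide, on which the cover is pressed; its top is the intake point's height. Origin on the bench under the middle of the extractor.
- cover: The same pre-filter cover; origin at the centre of its underside.
- stand: The fixed bench hanger with the hook: dark steel foot 165 x 110 mm, steel column, small yellow roll of tape on its back hook. Origin on the bench straight below the hook point.
- solder_spool: Bystander: red spool of solder, 52 mm across, 35 mm high; origin under its centre.
- paper_cup: Bystander: white paper cup, 74 mm across, 85 mm high; origin under its centre.
- screwdriver: Bystander: blue screwdriver 190 mm long, lying.
- heatsink: Bystander: black finned heatsink 60 x 44 x 30 mm; origin under its centre.
- pump_bottle: Bystander: glass bottle with a yellow cap, 82 mm across, 108 mm high; origin under its centre.
- tape_roll: Bystander: roll of silver tape lying flat, 104 mm across, 48 mm high; origin under its centre.
- multimeter: Bystander: red multimeter 160 x 75 x 34 mm lying on its back; origin under its centre.
There are look-alikes about, which are no part of the job. Leave any blue or green look-alike of the cover alone.

How it is judged:
By the outcome, as a careful person would: the job done as asked, in the order asked, and still so for the second after the job is handed in, while the arm keeps its last pose, push and grip.
It also fails if it takes over 48 s, if anything falls off the work surface, if the arm or the gripper's body presses on something with over 40 N, if the wrist force passes 120 N, or if a joint passes its speed limit or range.

### The arm

A 7-joint arm with a two-finger parallel gripper is mounted at the origin on the work surface. World frame = base frame: x ahead of the robot, y to its left, z up, the work surface at z = 0. Lengths are in m, angles in rad, forces in N, time in s.
With the tool pointing down it reaches from about 0.4 to 0.9 m from the base axis. Payload 5.6 kg.
Tool frame: the origin (TCP) lies at the very end of the fingers, on their centre line; the grasp point (between the pads) lies 19 mm behind it; z points along the fingers, y is the line along which they close (so a half turn about z gives the same grasp; the last joint's range is limited). The gripper opens to 92 mm and grips with 3 to 60 N. Pads are 20 mm wide; open, the fingers measure 128 mm over their backs; the gripper's body (75 mm by 189 mm) begins 69 mm behind the grasp point.
Start: joints at [1.274, 0.468, -0.012, 1.603, 0.006, 1.071, -0.056], TCP at [0.163, -0.629, 0.215] pointing down, gripper open.
Joint ranges: [-2.53, 2.53], [-0.31, 2.02], [-1.57, 1.55], [0.28, 2.44], [-1.29, 4.43], [0.15, 1.84], [-2.92, 2.92]. Speed limits (rad/s): [2.57, 2.57, 3.14, 3.14, 3.14, 3.14, 3.14].

### API

Orientations are given as a rotation vector (axis times angle).
In Python, from cell import * gives the robot as it stands. The module is installed in compiled form; this text tells all that it offers.
- The arm moves only by the shell command python3 -m pendant 'ROWS' [FORCE]. ROWS is JSON, a list of rows, each an object of numbers: "x", "y", "z": the shift along the world's x, y, z in mm; "ax", "ay", "az": the turn, a rotation vector about the world's x, y, z in rad; "jaw": the opening, from 0 (shut) to 1 (fully open). A call has 1 to 10 rows; each row is the pose to reach, as a shift and turn from the pose commanded when the call began; what a row does not reach only later rows make up. A row lasts 1/10 s, in which the tool goes at most 50 mm and 8.59 degrees, less where a joint would pass 70% of its speed; a pose out of reach is approached as far as the arm can. A call with a gripper value outside its range is refused whole. The fingers move at their own pace and stop on an object; FORCE is the grip in N (left out, the last holds). Time passes only in rows, so rows that repeat a pose let the fingers close. It gives the time, the measured TCP pose, the force, the opening and the grip force at its end, in the units of the state.
- get_state(): the state, without advancing time (a new reading comes with each control period).
- grab_frame(name): name is "side" or "top" or "wrist"; returns a dict with "pixels" (400x640x3 uint8, blue, green, red), "fx", "fy", "cx", "cy" (pixels), "extrinsics" (4x4, takes a point from camera to world coordinates). Camera axes: x right, y down, z forward; pixel columns grow to the right and rows downward; lengths in m; the calibration is good to about 2 mm. A picture is of the moment at which its call begins. There is no depth.
- sign_off(): hands the job in; it is judged then, once.
The state is a dict: "t": time; "joints": joint angles; "qvel": joint speeds; "effort": joint torques, N m; "eef_pos": TCP position; "tool_rot": TCP orientation; "wrist_force": force on the tool from outside, world axes, zero at the start; "torque": the same for the moment, N m; "opening": opening from 0.0 (shut) to 1.0 (fully open); "grip_force": force on a finger pad.
Only numpy, scipy, OpenCV 4.12 (cv2) and the standard library are available. Lean on these libraries where they do the work, as an engineer would, in place of code of your own. Each camera call takes 0.05 s, during which the arm holds its last target. There are 200 camera calls.

## Working session

There is one attempt and no reset: what is moved stays moved. The work goes in short steps, Python scripts to look and compute and a shell command to move; the robot and the scene stay as the last step left them, time stands still between calls to the robot, and variables do not carry over. Pictures are saved under pics/ and viewed, at most 12 in all, crops included, and the job is handed in when it is done.

```bash
mkdir -p pics; cat > h.py <<'E'
from cell import *
import numpy as np, cv2
def ray(f,u,v):
    E=np.array(f["extrinsics"]); d=E[:3,:3]@np.array([(u-f["cx"])/f["fx"],(v-f["cy"])/f["fy"],1]); return E[:3,3],d
def onz(f,u,v,z):
    o,d=ray(f,u,v); return o+d*(z-o[2])/d[2]
def proj(f,p):
    E=np.array(f["extrinsics"]); c=E[:3,:3].T@(np.array(p)-E[:3,3]); return np.array([f["fx"]*c[0]/c[2]+f["cx"],f["fy"]*c[1]/c[2]+f["cy"]])
def tri(f1,p1,f2,p2):
    o1,d1=ray(f1,*p1);o2,d2=ray(f2,*p2)
    s=np.linalg.lstsq(np.c_[d1,-d2],o2-o1,rcond=None)[0]
    a,b=o1+d1*s[0],o2+d2*s[1]; return (a+b)/2,np.linalg.norm(a-b)*1000
E
python3 - <<'E'
from h import *
import pickle
np.set_printoptions(precision=4,suppress=True)
F={}
for n in("top","side","wrist"):
    f=grab_frame(n);F[n]=f;cv2.imwrite(f"pics/{n}0.png",f["pixels"]);print(n,f["fx"],f["cx"],f["cy"],np.array(f["extrinsics"]))
pickle.dump(F,open("f0.pkl","wb"));s=get_state();print({k:s[k] for k in("t","eef_pos","tool_rot","wrist_force","opening")})
E
```

```text
top 451.2397905562867 317.1327551434236 202.95240680163815 [[-0.0686 -0.976   0.2068  0.311 ]
 [-0.9976  0.0658 -0.0203  0.0181]
 [ 0.0062 -0.2077 -0.9782  1.2993]
 [ 0.      0.      0.      1.    ]]
side 391.5154454921544 314.86080654902116 196.7882356831787 [[-0.9888 -0.1105  0.1006  0.438 ]
 [-0.1485  0.6479 -0.7471  0.8864]
 [ 0.0174 -0.7536 -0.6571  0.923 ]
 [ 0.      0.      0.      1.    ]]
wrist 287.9025447923727 316.2413282514064 203.0143395835435 [[ 0.2516 -0.9379 -0.239   0.2295]
 [-0.9678 -0.2444 -0.0597 -0.6116]
 [-0.0025  0.2464 -0.9692  0.3836]
 [ 0.      0.      0.      1.    ]]
{'t': 0.15, 'eef_pos': array([ 0.163 , -0.6288,  0.2139]), 'tool_rot': array([-3.1151, -0.3973,  0.0004]), 'wrist_force': array([-0.6026, -0.7772,  0.2684]), 'opening': 0.9972449441421593}
```

View pics/top0.png

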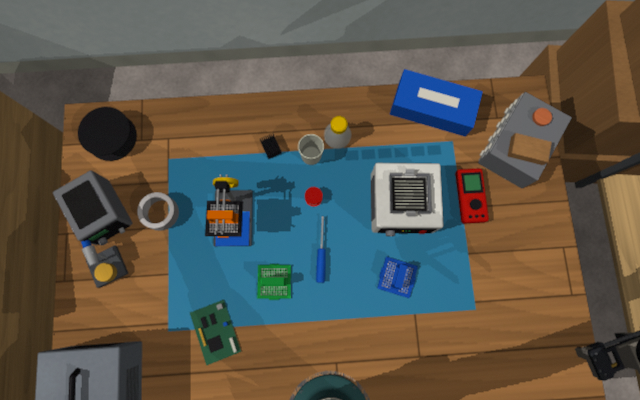

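View pics/side0.png

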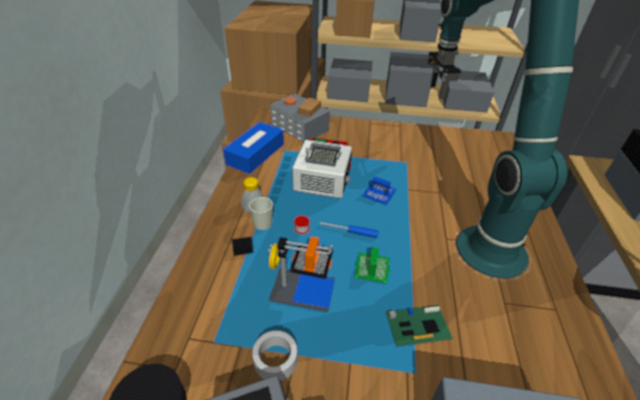

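Candidates for the cover are: black frame with orange handle hanging on the hook, top (222,217) / side (312,255); green look-alike, top (274,281); blue look-alike, top (398,277). By the description it is the orange and black one. The intake is at top (408,195). I'll check both in a close crop.

```bash
python3 - <<'E'
from h import *
import pickle
F=pickle.load(open("f0.pkl","rb"))
def c(n,x,y,w,h,k): return cv2.resize(F[n]["pixels"][y:y+h,x:x+w],None,fx=k,fy=k,interpolation=cv2.INTER_CUBIC)
a=np.hstack([c("top",190,170,80,60,5),c("side",265,225,80,60,5)])
b=np.hstack([c("top",365,155,80,60,5),c("side",285,130,80,60,5)])
cv2.imwrite("pics/crop1.png",np.vstack([a,b]))
for n in("top","side"):
    hsv=cv2.cvtColor(F[n]["pixels"],cv2.COLOR_BGR2HSV)
    m=cv2.inRange(hsv,(5,170,120),(18,255,255))
    k,l,st,ce=cv2.connectedComponentsWithStats(m)
    print(n,[(st[i].tolist(),ce[i].round(1).tolist()) for i in range(1,k) if st[i,4]>8])
E
```

```text
top [([534, 109, 17, 16, 196], [541.8, 116.3]), ([207, 210, 31, 13, 273], [220.8, 215.5]), ([218, 236, 10, 1, 10], [222.5, 236.0])]
side [([287, 99, 7, 5, 20], [290.2, 101.0]), ([328, 139, 21, 5, 30], [337.7, 140.4]), ([304, 238, 14, 34, 324], [310.9, 255.0])]
```

View pics/crop1.png

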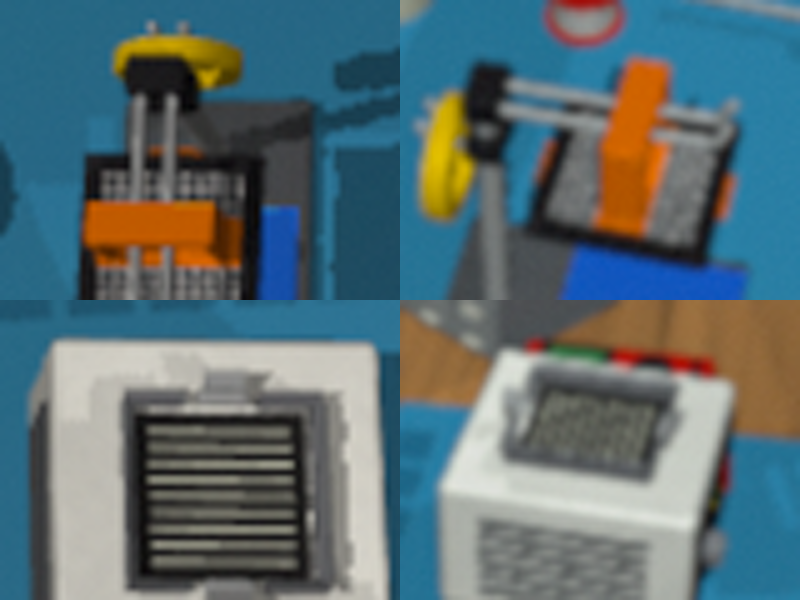

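The crop confirms it: the orange stirrup with black frame hangs on two wires, with the open end towards the robot (-x) and the column at +x. The intake's clips are on its world ±x sides (top image crop, up and down). Next I triangulate.

```bash
python3 - <<'E'
from h import *
import pickle
np.set_printoptions(precision=4,suppress=True)
F=pickle.load(open("f0.pkl","rb"));T,S=F["top"],F["side"]
t=lambda x,y,ox,oy:(ox+x/5-.4,oy+y/5-.4)
print("bar",tri(T,t(149,224,190,170),S,t(240,100,265,225)))
for z in(.2,.22,.24,.26):
    print(z,"barL",onz(T,*t(83,224,190,170),z),"barR",onz(T,*t(216,222,190,170),z))
# column cap / hook wires
print("capTop", tri(T,t(162,62,190,170),S,t(90,70,265,225)))
print("wireL@", onz(T,*t(140,100,190,170),.23),onz(T,*t(132,295,190,170),.23))
print("wireR@", onz(T,*t(170,100,190,170),.23),onz(T,*t(168,295,190,170),.23))
for n,p in dict(tl=(133,112),tr=(305,112),br=(306,282),bl=(131,285)).items(): print("gasket",n,onz(T,*t(*p,365,155),.117))
print("gk",tri(T,t(219,198,365,155),S,t(191,122,285,130)))
for n,p in dict(tl=(55,42),tr=(378,42)).items(): print("unit",n,onz(T,*t(*p,365,155),.115))
for n,p in dict(tl=(525-400,345-300),tr=(732-400,380-300),br=(697-400,530-300),bl=(440-400,485-300)).items(): print("unit side",n,onz(S,*t(*p,285,130),.115))
E
```

```text
bar (array([0.5297, 0.2393, 0.1967]), np.float64(3.38981669332206))
0.2 barL [0.533  0.2711 0.2   ] barR [0.5296 0.2055 0.2   ]
0.22 barL [0.5289 0.2665 0.22  ] barR [0.5256 0.2021 0.22  ]
0.24 barL [0.5249 0.2619 0.24  ] barR [0.5216 0.1986 0.24  ]
0.26 barL [0.5209 0.2573 0.26  ] barR [0.5176 0.1952 0.26  ]
capTop (array([0.6098, 0.2307, 0.1964]), np.float64(8.417734861708393))
wireL@ [0.5865 0.2354 0.23  ] [0.4908 0.2414 0.23  ]
wireR@ [0.5855 0.2209 0.23  ] [0.4896 0.2243 0.23  ]
gasket tl [ 0.6193 -0.2119  0.117 ]
gasket tr [ 0.613  -0.3053  0.117 ]
gasket br [ 0.5195 -0.2946  0.117 ]
gasket bl [ 0.5242 -0.2011  0.117 ]
gk (array([ 0.5663, -0.2509,  0.1272]), np.float64(0.1910370310051584))
unit tl [ 0.6621 -0.1738  0.115 ]
unit tr [ 0.6503 -0.3505  0.115 ]
unit side tl [ 0.6312 -0.3604  0.115 ]
unit side tr [ 0.4726 -0.3403  0.115 ]
unit side br [ 0.4814 -0.1558  0.115 ]
unit side bl [ 0.6608 -0.1757  0.115 ]
```

```bash
python3 -m pendant '[{"x":20,"y":20,"z":40,"az":0},{"x":50,"y":55,"z":50,"az":-0.1},{"x":85,"y":90,"z":50,"az":-0.2},{"x":120,"y":125,"z":50,"az":-0.3},{"x":155,"y":160,"z":50,"az":-0.35},{"x":190,"y":195,"z":50,"az":-0.35},{"x":225,"y":230,"z":50,"az":-0.35},{"x":260,"y":265,"z":50,"az":-0.35},{"x":295,"y":300,"z":50,"az":-0.35},{"x":330,"y":335,"z":50,"az":-0.35}]' && python3 -m pendant '[{"x":30,"y":20,"z":0},{"x":55,"y":45,"z":-10},{"x":55,"y":45,"z":-20},{"x":55,"y":45,"z":-20},{"x":55,"y":45,"z":-20}]'
python3 - <<'E'
from h import *
import pickle
f=grab_frame("wrist");pickle.dump(f,open("f1.pkl","wb"));cv2.imwrite("pics/w1.png",f["pixels"]);print(np.array(f["extrinsics"]))
E
```

```text
[[ 0.25156605 -0.93787367 -0.23897177  0.22953934]
 [-0.96783756 -0.24434522 -0.05988207 -0.61162846]
 [-0.0022298   0.24635015 -0.96917833  0.3837422 ]
 [ 0.          0.          0.          1.        ]]validation failed for argument at $[0]...
```

View pics/w1.png

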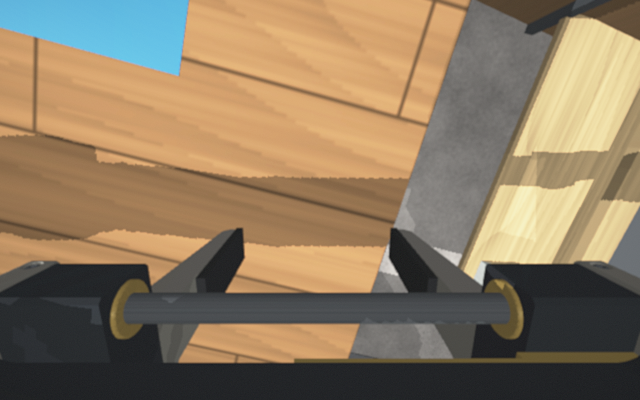

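The move was refused, so the picture only shows the start view (fingertips at (242,230) and (393,230)). I'll retry with all seven keys in every row.

```bash
python3 -m pendant '[{"x":20,"y":20,"z":40,"ax":0,"ay":0,"az":0,"jaw":1},{"x":50,"y":55,"z":50,"ax":0,"ay":0,"az":-0.1,"jaw":1},{"x":85,"y":90,"z":50,"ax":0,"ay":0,"az":-0.2,"jaw":1},{"x":120,"y":125,"z":50,"ax":0,"ay":0,"az":-0.3,"jaw":1},{"x":155,"y":160,"z":50,"ax":0,"ay":0,"az":-0.35,"jaw":1},{"x":190,"y":195,"z":50,"ax":0,"ay":0,"az":-0.35,"jaw":1},{"x":225,"y":230,"z":50,"ax":0,"ay":0,"az":-0.35,"jaw":1},{"x":260,"y":265,"z":50,"ax":0,"ay":0,"az":-0.35,"jaw":1},{"x":295,"y":300,"z":50,"ax":0,"ay":0,"az":-0.35,"jaw":1},{"x":330,"y":335,"z":50,"ax":0,"ay":0,"az":-0.35,"jaw":1}]' && python3 -m pendant '[{"x":20,"y":45,"z":0,"ax":0,"ay":0,"az":0,"jaw":1},{"x":20,"y":45,"z":0,"ax":0,"ay":0,"az":0,"jaw":1},{"x":20,"y":45,"z":0,"ax":0,"ay":0,"az":0,"jaw":1}]'
python3 - <<'E'
from h import *
import pickle
f=grab_frame("wrist");pickle.dump(f,open("f1.pkl","wb"));cv2.imwrite("pics/w2.png",f["pixels"]);print(np.array(f["extrinsics"]))
E
```

```text
t: 1.2
eef_pos: [0.4942, -0.2926, 0.2647]
tool_rot: [3.138, -0.151, 0.0]
wrist_force: [1.1, -1.5, 0.2]
opening: 0.999
grip_force: 0.0
t: 1.5
eef_pos: [0.5135, -0.248, 0.2644]
tool_rot: [-3.138, 0.146, 0.001]
wrist_force: [-1.0, -1.2, 0.4]
opening: 1.001
grip_force: 0.0
[[-9.24518255e-02 -9.64871458e-01 -2.45918136e-01  5.81970050e-01]
 [-9.95716757e-01  8.93658451e-02  2.37041425e-02 -2.54326153e-01]
 [-8.94768491e-04  2.47056300e-01 -9.69000714e-01  4.34252038e-01]
 [ 0.00000000e+00  0.00000000e+00  0.00000000e+00  1.00000000e+00]]
```

View pics/w2.png

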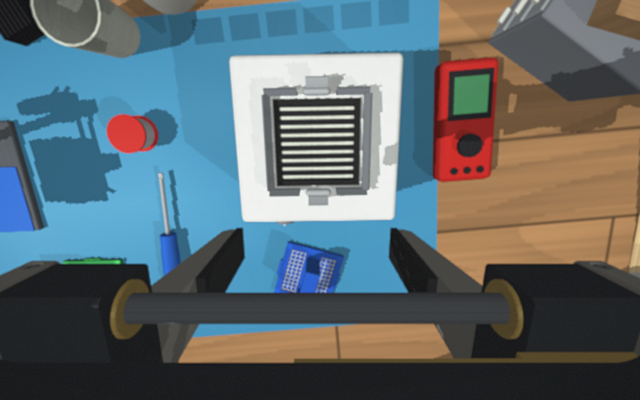

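The intake is well seen: gasket corners about (274,97) to (362,186), clips at (317,84) and (318,197), and the white top's corners at (230,56), (403,54), (394,220), (243,220). I now fit quads to the white top and the dark gasket.

```bash
python3 - <<'E'
from h import *
import pickle
np.set_printoptions(precision=4,suppress=True)
f=pickle.load(open("f1.pkl","rb"))
g=cv2.cvtColor(f["pixels"],cv2.COLOR_BGR2GRAY);hsv=cv2.cvtColor(f["pixels"],cv2.COLOR_BGR2HSV)
def quad(m,z,nm):
    cs,_=cv2.findContours(m,cv2.RETR_EXTERNAL,cv2.CHAIN_APPROX_NONE);c=max(cs,key=cv2.contourArea)
    h=cv2.convexHull(c); q=cv2.approxPolyN(h,4)[0].astype(float) if hasattr(cv2,"approxPolyN") else h
    q=q.reshape(-1,2); P=np.array([onz(f,*p,z)[:2] for p in q])
    print(nm,q.tolist());print(P,"c",P.mean(0))
    for i in range(4):
        e=P[(i+1)%4]-P[i];a=np.arctan2(e[1],e[0]);print(" len %.4f ang %.3f"%(np.linalg.norm(e),(a+np.pi/4)%(np.pi/2)-np.pi/4))
w=cv2.inRange(hsv,(0,0,130),(179,60,255));m=np.zeros_like(w);m[45:228,220:412]=w[45:228,220:412]
quad(m,.115,"unit")
for th in(50,70):
    d=(g<th).astype(np.uint8)*255;m=np.zeros_like(d);m[93:190,268:368]=d[93:190,268:368]
    m=cv2.morphologyEx(m,cv2.MORPH_OPEN,np.ones((2,2)))
    quad(m,.12,"gasket%d"%th)
c1=np.array([317,84]);c2=(318,197)
print("clips",onz(f,*c1,.134),onz(f,*c2,.134))
T=pickle.load(open("f0.pkl","rb"))["top"]
print("tri gasket w/top",tri(f,(318.5,141.3),T,(408.5,194.5)))
print(hsv[97,260:380:6,2],g[140,262:376])
E
```

```text
unit [[394.0, 219.0], [242.0, 227.0], [228.0, 55.0], [403.0, 52.0]]
[[ 0.4736 -0.3346]
 [ 0.4801 -0.1574]
 [ 0.6631 -0.1719]
 [ 0.6495 -0.3482]] c [ 0.5666 -0.253 ]
 len 0.1773 ang -0.037
 len 0.1835 ang -0.079
 len 0.1769 ang -0.077
 len 0.1764 ang -0.077
gasket50 [[358.0, 184.0], [279.0, 185.0], [274.0, 101.0], [360.0, 100.0]]
[[ 0.5196 -0.2947]
 [ 0.5266 -0.2074]
 [ 0.6146 -0.2132]
 [ 0.6073 -0.3018]] c [ 0.567  -0.2543]
 len 0.0876 ang -0.080
 len 0.0882 ang -0.066
 len 0.0888 ang -0.082
 len 0.0880 ang -0.080
gasket70 [[361.0, 100.0], [359.0, 185.0], [278.0, 186.0], [274.0, 100.0]]
[[ 0.6072 -0.3028]
 [ 0.5184 -0.2957]
 [ 0.5255 -0.2062]
 [ 0.6155 -0.2134]] c [ 0.5667 -0.2545]
 len 0.0891 ang -0.079
 len 0.0899 ang -0.080
 len 0.0903 ang -0.080
 len 0.0898 ang -0.093
clips [ 0.6248 -0.2588  0.134 ] [ 0.5122 -0.2495  0.134 ]
tri gasket w/top (array([ 0.5693, -0.2553,  0.109 ]), np.float64(0.07942277701534366))
[229 101 172 163 242 236 228 243 241 235 227 209 220 203 210 166 198 195
 137 180] [234 222 162 114  95  97  98  97  99 112 148 160 128  67  33  35  38  35
  34  36  41  43  44  42  45  42  43  42  43  43  41  42  41  43  44  43
  44  46  46  46  46  46  45  46  48  46  47  50  52  53  52  52  53  53
  56  55  56  56  57  57  58  59  60  62  64  64  64  67  67  66  68  68
  69  69  69  70  72  72  75  76  77  77  77  80  85  85  86  83  84  86
  81  64  47  45  45  46  48  84 132 162 160 132 129 133 131 131 127 119
 125 159 179 184 181 180]
```

```bash
python3 -m pendant '[{"x":0,"y":48,"z":0,"ax":0,"ay":0,"az":0.03,"jaw":1},{"x":0,"y":96,"z":0,"ax":0,"ay":0,"az":0.03,"jaw":1},{"x":0,"y":144,"z":0,"ax":0,"ay":0,"az":0.03,"jaw":1},{"x":0,"y":192,"z":0,"ax":0,"ay":0,"az":0.03,"jaw":1},{"x":0,"y":240,"z":0,"ax":0,"ay":0,"az":0.03,"jaw":1},{"x":0,"y":288,"z":0,"ax":0,"ay":0,"az":0.03,"jaw":1},{"x":0,"y":336,"z":0,"ax":0,"ay":0,"az":0.03,"jaw":1},{"x":-5,"y":384,"z":0,"ax":0,"ay":0,"az":0.03,"jaw":1},{"x":-10,"y":432,"z":0,"ax":0,"ay":0,"az":0.03,"jaw":1},{"x":-14,"y":480,"z":0,"ax":0,"ay":0,"az":0.03,"jaw":1}]' && python3 -m pendant '[{"x":0,"y":0,"z":0,"ax":0,"ay":0,"az":0,"jaw":1},{"x":0,"y":0,"z":0,"ax":0,"ay":0,"az":0,"jaw":1},{"x":0,"y":0,"z":0,"ax":0,"ay":0,"az":0,"jaw":1}]'
python3 - <<'E'
from h import *
import pickle
f=grab_frame("wrist");pickle.dump(f,open("f2.pkl","wb"));cv2.imwrite("pics/w3.png",f["pixels"])
hsv=cv2.cvtColor(f["pixels"],cv2.COLOR_BGR2HSV)
m=cv2.inRange(hsv,(5,170,90),(18,255,255))
k,l,st,ce=cv2.connectedComponentsWithStats(m)
print([(st[i].tolist(),ce[i].round(1).tolist()) for i in range(1,k) if st[i,4]>20])
E
```

```text
t: 2.55
eef_pos: [0.4998, 0.2302, 0.2647]
tool_rot: [3.139, -0.111, 0.001]
wrist_force: [1.4, 0.8, 0.4]
opening: 0.998
grip_force: 0.0
t: 2.85
eef_pos: [0.5001, 0.2279, 0.2643]
tool_rot: [3.138, -0.111, -0.0]
wrist_force: [0.1, 1.0, 0.1]
opening: 1.0
grip_force: 0.0
[([291, 119, 11, 3, 33], [296.0, 120.0]), ([260, 157, 78, 33, 2044], [301.3, 172.9])]
```

View pics/w3.png

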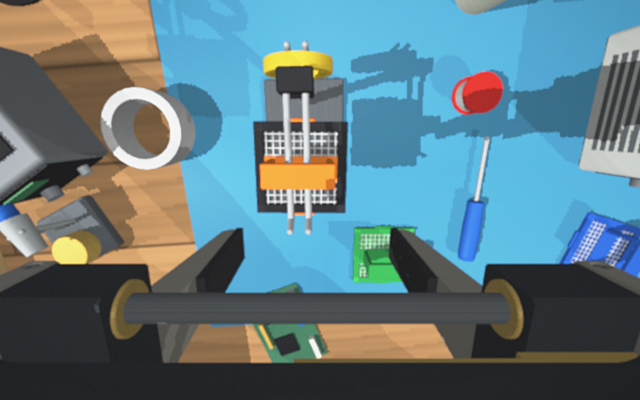

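The wrist view shows the bar's top face at about (260–337, 164–190), the wires at x≈288–305 with upturned tips at (291,228) and (308,228), and the green look-alike well away at (380,250).

```bash
python3 - <<'E'
from h import *
import pickle
np.set_printoptions(precision=4,suppress=True)
f=pickle.load(open("f2.pkl","rb"));F=pickle.load(open("f0.pkl","rb"));T,S=F["top"],F["side"]
hsv=cv2.cvtColor(f["pixels"],cv2.COLOR_BGR2HSV)
print(hsv[155:194,270,2],hsv[155:194,328,2])
print(hsv[178,254:264,1],hsv[178,332:342,1])
for u in (262,275,320,335):
    col=hsv[:,u]; r=[v for v in range(150,200) if 5<=col[v,0]<=18 and col[v,1]>170]; print(u,r[0],r[-1])
c=(298.3,177)
print(tri(f,c,T,(219.4,214.4)),tri(f,c,S,(312.6,244.6)))
for z in(.19,.2,.21):
    L,R=onz(f,259.5,178,z),onz(f,337.5,176,z);print(z,(L+R)/2,np.linalg.norm(L-R),np.arctan2(-(L-R)[0],(L-R)[1]))
for z in(.19,.2):
  a=(onz(f,287,95,z)+onz(f,306,95,z))/2;b=(onz(f,290.5,215,z)+onz(f,307.5,215,z))/2;print("wire",a,b,np.arctan2((a-b)[1],(a-b)[0]))
E
```

```text
[223 239 247 233 165 136 135 134 167 234 250 248 247 247 247 247 247 247
 247 247 247 247 247 247 247 247 247 247 247 247 247 247 248 251 215 122
 115 110 141] [162 180 191 170 141 133 131 126 152 226 251 248 247 247 247 247 247 247
 247 247 247 247 247 248 241 220 214 214 215 214 216 216 216 207 169 136
 146 146 148]
[141 147 114   9  32  98 187 191 185 186] [196 196 198 200 198 168  22  33  18  16]
262 163 189
275 157 188
320 157 187
335 157 180
(array([0.5316, 0.2403, 0.1947]), np.float64(1.432821236350196)) (array([0.5298, 0.2403, 0.1966]), np.float64(3.782701667955271))
0.19 [0.5306 0.2412 0.19  ] 0.06677437274671133 -0.044092236856209686
0.2 [0.5322 0.2404 0.2   ] 0.06403985196454592 -0.04409223685620802
0.21 [0.5337 0.2397 0.21  ] 0.061305331182380546 -0.044092236856208014
wire [0.5966 0.2371 0.19  ] [0.4968 0.2436 0.19  ] -0.06463602673810065
wire [0.5954 0.2365 0.2   ] [0.4997 0.2427 0.2   ] -0.06463602673810039
```

```bash
python3 -m pendant '[{"x":16,"y":6,"z":0,"ax":0,"ay":0,"az":0.02,"jaw":1},{"x":32,"y":12,"z":0,"ax":0,"ay":0,"az":0.02,"jaw":1},{"x":32,"y":12,"z":0,"ax":0,"ay":0,"az":0.02,"jaw":1},{"x":32,"y":12,"z":-20,"ax":0,"ay":0,"az":0.02,"jaw":1},{"x":32,"y":12,"z":-40,"ax":0,"ay":0,"az":0.02,"jaw":1},{"x":32,"y":12,"z":-60,"ax":0,"ay":0,"az":0.02,"jaw":1},{"x":32,"y":12,"z":-80,"ax":0,"ay":0,"az":0.02,"jaw":1},{"x":32,"y":12,"z":-95,"ax":0,"ay":0,"az":0.02,"jaw":1},{"x":32,"y":12,"z":-107,"ax":0,"ay":0,"az":0.02,"jaw":1},{"x":32,"y":12,"z":-107,"ax":0,"ay":0,"az":0.02,"jaw":1}]'
python3 - <<'E'
from h import *
f=grab_frame("wrist");s=grab_frame("side")
a=f["pixels"][100:400,120:520];b=cv2.resize(s["pixels"][200:300,250:383],(400,300),interpolation=cv2.INTER_CUBIC)
cv2.imwrite("pics/w4.png",np.hstack([a,b]))
E
```

```text
t: 3.9
eef_pos: [0.5303, 0.2417, 0.1561]
tool_rot: [3.139, -0.074, -0.004]
wrist_force: [-0.1, -0.3, -0.7]
opening: 1.001
grip_force: 0.0
```

View pics/w4.png

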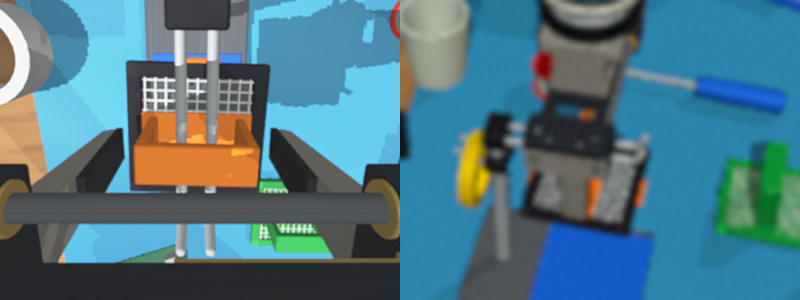

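The fingers straddle the handle evenly: fingertips at crop (112,130) and (280,130), bar centred at 197. I close at 55 N.

```bash
python3 -m pendant '[{"x":0,"y":0,"z":0,"ax":0,"ay":0,"az":0,"jaw":0.5},{"x":0,"y":0,"z":0,"ax":0,"ay":0,"az":0,"jaw":0.5},{"x":0,"y":0,"z":0,"ax":0,"ay":0,"az":0,"jaw":0.5},{"x":0,"y":0,"z":0,"ax":0,"ay":0,"az":0,"jaw":0.5},{"x":0,"y":0,"z":0,"ax":0,"ay":0,"az":0,"jaw":0.5},{"x":0,"y":0,"z":0,"ax":0,"ay":0,"az":0,"jaw":0.5}]' 55 && python3 -m pendant '[{"x":0,"y":0,"z":5,"ax":0,"ay":0,"az":0,"jaw":0.5},{"x":0,"y":0,"z":10,"ax":0,"ay":0,"az":0,"jaw":0.5},{"x":0,"y":0,"z":15,"ax":0,"ay":0,"az":0,"jaw":0.5},{"x":0,"y":0,"z":20,"ax":0,"ay":0,"az":0,"jaw":0.5},{"x":0,"y":0,"z":25,"ax":0,"ay":0,"az":0,"jaw":0.5},{"x":0,"y":0,"z":25,"ax":0,"ay":0,"az":0,"jaw":0.5},{"x":0,"y":0,"z":25,"ax":0,"ay":0,"az":0,"jaw":0.5}]'
```

```text
t: 4.6
eef_pos: [0.5314, 0.2428, 0.158]
tool_rot: [-3.141, 0.073, -0.001]
wrist_force: [-0.7, -0.6, 3.6]
opening: 0.694
grip_force: 54.8
t: 5.3
eef_pos: [0.5312, 0.2428, 0.1827]
tool_rot: [-3.141, 0.073, -0.0]
wrist_force: [0.6, -0.1, -1.7]
opening: 0.694
grip_force: 54.8
```

```bash
python3 -m pendant '[{"x":-10,"y":0.5,"z":0,"ax":0,"ay":0,"az":0,"jaw":0.5},{"x":-25,"y":1.5,"z":0,"ax":0,"ay":0,"az":0,"jaw":0.5},{"x":-40,"y":2,"z":0,"ax":0,"ay":0,"az":0,"jaw":0.5},{"x":-55,"y":3,"z":0,"ax":0,"ay":0,"az":0,"jaw":0.5},{"x":-70,"y":4,"z":0,"ax":0,"ay":0,"az":0,"jaw":0.5},{"x":-85,"y":4.5,"z":0,"ax":0,"ay":0,"az":0,"jaw":0.5},{"x":-100,"y":5.5,"z":0,"ax":0,"ay":0,"az":0,"jaw":0.5},{"x":-115,"y":6,"z":0,"ax":0,"ay":0,"az":0,"jaw":0.5},{"x":-127,"y":7,"z":0,"ax":0,"ay":0,"az":0,"jaw":0.5},{"x":-127,"y":7,"z":0,"ax":0,"ay":0,"az":0,"jaw":0.5}]'
python3 - <<'E'
from h import *
f=grab_frame("wrist");s=grab_frame("side")
a=f["pixels"][100:400,120:520];b=cv2.resize(s["pixels"][200:300,250:383],(400,300),interpolation=cv2.INTER_CUBIC)
cv2.imwrite("pics/w5.png",np.hstack([a,b]))
E
```

```text
t: 6.3
eef_pos: [0.4025, 0.25, 0.1827]
tool_rot: [3.14, -0.07, -0.0]
wrist_force: [-0.1, 0.1, -1.1]
opening: 0.693
grip_force: 54.8
```

View pics/w5.png

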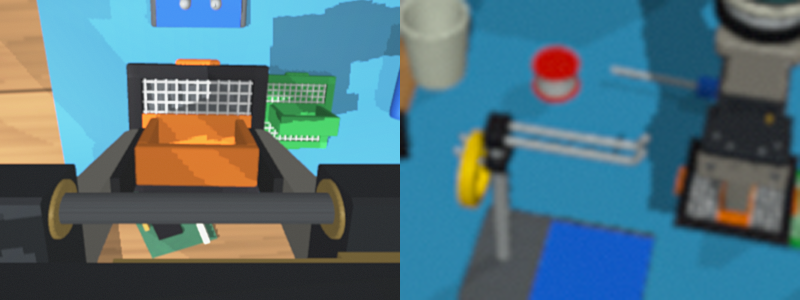

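The cover is clear of the hook (side view), held square. I measure its pose in the hand from the frame's rear top edge, full-image (248,165) to (388,167), and then raise it.

```bash
python3 - <<'E'
from h import *
np.set_printoptions(precision=4,suppress=True)
f=grab_frame("wrist");s=get_state();e=s["eef_pos"];g=cv2.cvtColor(f["pixels"],cv2.COLOR_BGR2GRAY)
gy=g[155:185,[252,258,300,330,360,380]].T; print(gy)
print(g[172,238:256],g[172,380:398])
for dz in(-.009,-.011,-.013):
    z=e[2]+dz;A=onz(f,248,165,z);B=onz(f,388,167,z);d=(A-B)
    L=onz(f,260,189,0);yaw=np.arctan2(-d[0],d[1]);m=(A+B)/2-.047*np.array([np.cos(yaw),np.sin(yaw),0])
    print(dz,np.linalg.norm(d),"yaw",yaw,"off",(m-e)*1000)
# bar top (z=TCP+.043-.002)
for row in(144,145):
  z=e[2]+.042
  print("bar far edge",onz(f,257,245,z)-e,onz(f,380,245,z)-e)
print(e,s["tool_rot"])
E
python3 -m pendant '[{"x":0,"y":-10,"z":25,"ax":0,"ay":0,"az":0,"jaw":0.5},{"x":0,"y":-30,"z":55,"ax":0,"ay":0,"az":0,"jaw":0.5},{"x":5,"y":-65,"z":70,"ax":0,"ay":0,"az":0,"jaw":0.5},{"x":15,"y":-105,"z":80,"ax":0,"ay":0,"az":0,"jaw":0.5},{"x":30,"y":-145,"z":80,"ax":0,"ay":0,"az":0,"jaw":0.5},{"x":45,"y":-185,"z":80,"ax":0,"ay":0,"az":0,"jaw":0.5},{"x":65,"y":-225,"z":80,"ax":0,"ay":0,"az":-0.01,"jaw":0.5},{"x":85,"y":-265,"z":80,"ax":0,"ay":0,"az":-0.02,"jaw":0.5},{"x":105,"y":-305,"z":80,"ax":0,"ay":0,"az":-0.03,"jaw":0.5},{"x":120,"y":-345,"z":80,"ax":0,"ay":0,"az":-0.035,"jaw":0.5}]'
```

```text
[[183 183 183 183 183 185 181 150  82  48  64  73  73  75  76  77  74  73
   71  71  71  70  69  64  65  63  64  65  62  64]
 [183 182 182 182 182 184 180 147  81  45  65  74  73  69  67  66  66  67
   65  66  62  63  62  59  61  60  60  59  60  61]
 [182 181 182 170 153 156 172 180 174 134  74  54  60  61  60  61  59  61
   61  59  60  60  56  54  71 137 218 234 186 106]
 [181 180 180 171 152 137 139 146 149 126  81  47  46  47  47  47  46  46
   46  42  41  39  39  36  51  92 141 168 157 123]
 [179 178 179 178 178 178 180 182 178 142  72  34  42  47  46  45  47  48
   48  48  44  45  45  41  56 100 149 185 195 172]
 [179 179 179 179 179 179 179 180 179 154  96  48  41  49  50  50  50  53
   51  50  51  50  48  50  48  47  46  47  46  45]]
[170 171 170 170 169 170 171 161 125  82  80  83  75  71  73  69  70  70] [ 53  50  50  53  54  53  49  57  92 121 113 109 110 108 109 110 109 108]
-0.009 0.08696837618191373 yaw -0.05977730095876257 off [-0.4802 -0.2411 -9.    ]
-0.011 0.08794011750779489 yaw -0.059777300958763234 off [ -0.7222  -0.2403 -11.    ]
-0.013 0.08891185883367596 yaw -0.05977730095876269 off [ -0.9642  -0.2395 -13.    ]
bar far edge [0.0164 0.0276 0.042 ] [ 0.0137 -0.0309  0.042 ]
bar far edge [0.0164 0.0276 0.042 ] [ 0.0137 -0.0309  0.042 ]
[0.4048 0.2498 0.1828] [-3.1404  0.0735 -0.0012]
t: 7.45
eef_pos: [0.5255, -0.0976, 0.2625]
tool_rot: [3.139, -0.13, 0.001]
wrist_force: [-0.1, 0.7, -1.4]
opening: 0.694
grip_force: 54.8
```

```bash
python3 -m pendant '[{"x":10,"y":-40,"z":0,"ax":0,"ay":0,"az":0,"jaw":0.5},{"x":20,"y":-80,"z":0,"ax":0,"ay":0,"az":0,"jaw":0.5},{"x":30,"y":-120,"z":0,"ax":0,"ay":0,"az":0,"jaw":0.5},{"x":43,"y":-157,"z":0,"ax":0,"ay":0,"az":0,"jaw":0.5},{"x":43,"y":-157,"z":-15,"ax":0,"ay":0,"az":0,"jaw":0.5},{"x":43,"y":-157,"z":-35,"ax":0,"ay":0,"az":0,"jaw":0.5},{"x":43,"y":-157,"z":-55,"ax":0,"ay":0,"az":0,"jaw":0.5},{"x":43,"y":-157,"z":-70,"ax":0,"ay":0,"az":0,"jaw":0.5},{"x":43,"y":-157,"z":-70,"ax":0,"ay":0,"az":0,"jaw":0.5},{"x":43,"y":-157,"z":-70,"ax":0,"ay":0,"az":0,"jaw":0.5}]'
python3 - <<'E'
from h import *
import pickle
f=grab_frame("wrist");s=grab_frame("side");t=grab_frame("top")
pickle.dump(dict(wrist=f,side=s,top=t,e=get_state()["eef_pos"]),open("f3.pkl","wb"))
a=cv2.resize(f["pixels"][90:290,190:457],(800,600)[:1]+(599,),interpolation=cv2.INTER_CUBIC)[:300]
b=cv2.resize(s["pixels"][125:185,285:365],(400,300),interpolation=cv2.INTER_CUBIC)
c=cv2.resize(t["pixels"][165:225,370:450],(400,300),interpolation=cv2.INTER_CUBIC)
cv2.imwrite("pics/w6.png",np.vstack([a,np.hstack([b,c])]))
E
```

```text
t: 8.45
eef_pos: [0.5674, -0.2522, 0.1927]
tool_rot: [-3.139, 0.127, 0.0]
wrist_force: [0.3, -0.2, -0.2]
opening: 0.692
grip_force: 54.8
```

View pics/w6.png

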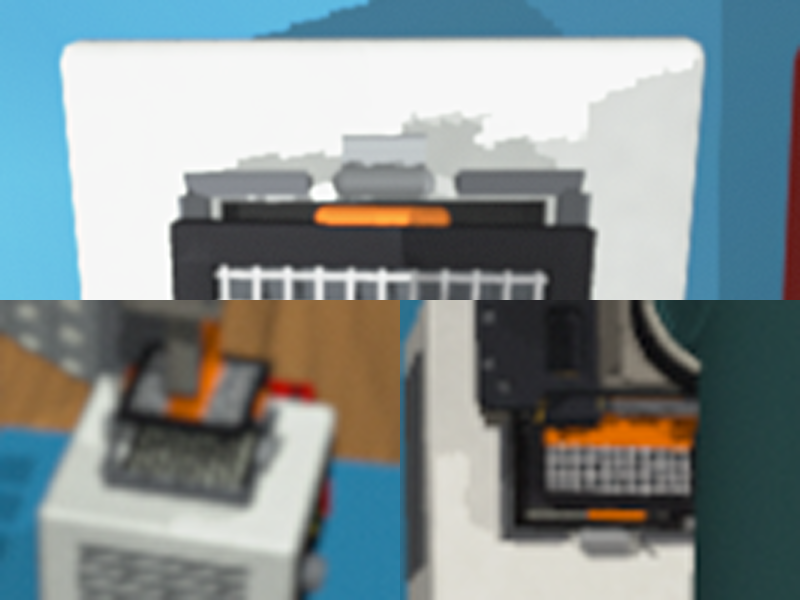

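The cover hovers over the intake: lug centre at crop (383,215), clip nose (384,181), frame edge (172,222) to (595,228), collar 180–590. So y is aligned, and I now compute x.

```bash
python3 - <<'E'
from h import *
import pickle
np.set_printoptions(precision=4,suppress=True)
D=pickle.load(open("f3.pkl","rb"));f=D["wrist"];e=D["e"];print(e)
w=lambda x,y:(190+x/2.996-.3,90+y/2.996-.3)
A,B=w(172,223),w(595,228)
for dz in(-.012,-.016,-.020,-.024):
    a,b=onz(f,*A,e[2]+dz),onz(f,*B,e[2]+dz);m=(a+b)/2;d=a-b;yaw=np.arctan2(-d[0],d[1])
    print(dz,np.linalg.norm(d),yaw,"centre",m-.047*np.array([np.cos(yaw),np.sin(yaw),0]))
# unit top edge & collar & gasket far edge now, compared to f1
f1=pickle.load(open("f1.pkl","rb"))
print("unit far edge now",onz(f,*w(65,40),.115),onz(f,*w(703,40),.115)," f1",onz(f1,228,55,.115),onz(f1,403,52,.115))
print("collar top outer far", onz(f,*w(187,173),.129),onz(f,*w(584,172),.129), "f1", onz(f1,263,88,.129),onz(f1,372,86,.129))
print("clip",onz(f,*w(384,165),.13), onz(f,*w(384,192),.13))
g=cv2.cvtColor(f1["pixels"],cv2.COLOR_BGR2GRAY);print(g[80:104,295],g[80:104,317]);print(g[178:206,300],g[178:206,318])
# top view: collar near(-x) edge
T=D["top"];t=lambda x,y:(370+(x-400)/5-.4,165+(y-300)/5-.4)
print("lug -x end (top)",onz(T,*t(617,520),e[2]-.022),"clip -x",onz(T,*t(610,542),.129))
E
```

```text
[ 0.5679 -0.2524  0.1938]
-0.012 0.08847930190981454 -0.09225398287136505 centre [ 0.5677 -0.2524  0.1818]
-0.016 0.09043771300609421 -0.09225398287136453 centre [ 0.5672 -0.2524  0.1778]
-0.02 0.09239612410237387 -0.09225398287136524 centre [ 0.5667 -0.2524  0.1738]
-0.024 0.09435453519865351 -0.09225398287136477 centre [ 0.5663 -0.2523  0.1698]
unit far edge now [ 0.6638 -0.1739  0.115 ] [ 0.6498 -0.347   0.115 ]  f1 [ 0.6631 -0.1719  0.115 ] [ 0.6495 -0.3482  0.115 ]
collar top outer far [ 0.6264 -0.2054  0.129 ] [ 0.6181 -0.3108  0.129 ] f1 [ 0.6268 -0.2051  0.129 ] [ 0.6186 -0.313   0.129 ]
clip [ 0.6243 -0.2578  0.13  ] [ 0.6172 -0.2573  0.13  ]
[233 232 231 232 231 212 163 135 120 120 123 120 118 116 121 168 225 227
 162  84  49  45  49  48] [175 174 175 174 173 172 167 155 152 172 188 192 186 171 158 181 220 203
 131  63  45  50  53  50]
[133  62  37  44  45  44  54  91 131 144 134 140 172 201 221 230 234 234
 238 241 241 240 240 240 240 240 240 240] [117  48  37  46  47  41  60 114 150 154 133 124 148 175 187 190 180 159
 148 156 159 157 157 157 156 152 157 199]
lug -x end (top) [ 0.5182 -0.2483  0.1718] clip -x [ 0.5145 -0.2533  0.129 ]
```

```bash
python3 -m pendant '[{"x":0,"y":-1,"z":-5,"ax":0,"ay":0,"az":0.012,"jaw":0.5},{"x":0,"y":-1,"z":-10,"ax":0,"ay":0,"az":0.012,"jaw":0.5},{"x":0,"y":-1,"z":-15,"ax":0,"ay":0,"az":0.012,"jaw":0.5},{"x":0,"y":-1,"z":-20,"ax":0,"ay":0,"az":0.012,"jaw":0.5},{"x":0,"y":-1,"z":-25,"ax":0,"ay":0,"az":0.012,"jaw":0.5},{"x":0,"y":-1,"z":-28,"ax":0,"ay":0,"az":0.012,"jaw":0.5},{"x":0,"y":-1,"z":-30,"ax":0,"ay":0,"az":0.012,"jaw":0.5},{"x":0,"y":-1,"z":-30,"ax":0,"ay":0,"az":0.012,"jaw":0.5}]'; python3 -m pendant '[{"x":0,"y":0,"z":-2,"ax":0,"ay":0,"az":0,"jaw":0.5},{"x":0,"y":0,"z":-4,"ax":0,"ay":0,"az":0,"jaw":0.5},{"x":0,"y":0,"z":-4,"ax":0,"ay":0,"az":0,"jaw":0.5}]'
```

```text
t: 9.4
eef_pos: [0.5671, -0.2531, 0.1622]
tool_rot: [-3.14, 0.109, 0.001]
wrist_force: [0.8, -0.1, -0.9]
opening: 0.696
grip_force: 54.8
t: 9.7
eef_pos: [0.567, -0.2531, 0.1583]
tool_rot: [-3.14, 0.109, 0.001]
wrist_force: [-0.4, 0.2, -0.8]
opening: 0.695
grip_force: 54.8
```

```bash
for i in 1; do python3 -m pendant '[{"x":0,"y":0,"z":-2,"ax":0,"ay":0,"az":0,"jaw":0.5},{"x":0,"y":0,"z":-4,"ax":0,"ay":0,"az":0,"jaw":0.5},{"x":0,"y":0,"z":-4,"ax":0,"ay":0,"az":0,"jaw":0.5}]'; done | egrep 'eef|wrist'; python3 -m pendant '[{"x":0,"y":0,"z":-2,"ax":0,"ay":0,"az":0,"jaw":0.5},{"x":0,"y":0,"z":-3,"ax":0,"ay":0,"az":0,"jaw":0.5},{"x":0,"y":0,"z":-3,"ax":0,"ay":0,"az":0,"jaw":0.5}]'| egrep 'eef|wrist'
```

```text
eef_pos: [0.5684, -0.2535, 0.1557]
wrist_force: [1.0, -0.3, 4.1]
eef_pos: [0.569, -0.2536, 0.1547]
wrist_force: [-3.0, 0.9, 13.8]
```

```bash
python3 -m pendant '[{"x":1,"y":-0.5,"z":0,"ax":0,"ay":0,"az":0,"jaw":0.5},{"x":2,"y":-0.5,"z":0,"ax":0,"ay":0,"az":0,"jaw":0.5},{"x":2,"y":-0.5,"z":0,"ax":0,"ay":0,"az":0,"jaw":0.5}]'
python3 - <<'E'
from h import *
f=grab_frame("wrist");s=grab_frame("side");t=grab_frame("top")
a=cv2.resize(f["pixels"][90:190,190:457],(800,300),interpolation=cv2.INTER_CUBIC)
b=cv2.resize(s["pixels"][125:185,285:365],(400,300),interpolation=cv2.INTER_CUBIC)
c=cv2.resize(t["pixels"][165:225,370:450],(400,300),interpolation=cv2.INTER_CUBIC)
cv2.imwrite("pics/w7.png",np.vstack([a,np.hstack([b,c])]))
E
```

```text
t: 10.6
eef_pos: [0.5696, -0.2537, 0.1547]
tool_rot: [3.139, -0.109, 0.002]
wrist_force: [-7.5, 2.6, 17.0]
opening: 0.692
grip_force: 54.8
```

View pics/w7.png

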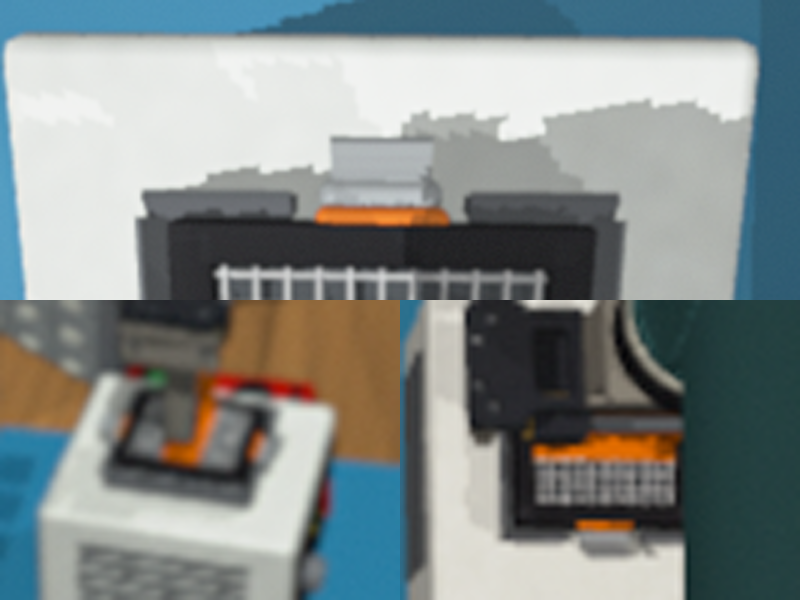

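The +x lug is against the +x clip (crop (382,215)), and the x reaction of -7.5 N says I am too far in +x. I move back in x.

```bash
python3 -m pendant '[{"x":-1,"y":0.3,"z":0.5,"ax":0,"ay":0,"az":0,"jaw":0.5},{"x":-2,"y":0.3,"z":0.5,"ax":0,"ay":0,"az":0,"jaw":0.5},{"x":-2,"y":0.3,"z":0.5,"ax":0,"ay":0,"az":0,"jaw":0.5}]'| egrep 'eef|wrist|rot';python3 -m pendant '[{"x":-1,"y":0,"z":0,"ax":0,"ay":0,"az":0,"jaw":0.5},{"x":-1.5,"y":0,"z":0,"ax":0,"ay":0,"az":0,"jaw":0.5},{"x":-1.5,"y":0,"z":0,"ax":0,"ay":0,"az":0,"jaw":0.5}]'| egrep 'eef|wrist|rot'; python3 -c "
from h import *
s=get_state();print(s['torque'],s['eef_pos'])"
```

```text
eef_pos: [0.5689, -0.2536, 0.1549]
tool_rot: [3.138, -0.108, 0.007]
wrist_force: [-1.2, 1.3, 11.9]
eef_pos: [0.5683, -0.2535, 0.1549]
tool_rot: [3.138, -0.108, 0.01]
wrist_force: [-0.6, 0.6, 8.9]
[ 0.29911093 -0.35862136  0.0390247 ] [ 0.56834463 -0.25354837  0.15488639]
```

```bash
python3 -m pendant '[{"x":0,"y":0,"z":-1,"ax":0,"ay":0,"az":0,"jaw":0.5},{"x":0,"y":0,"z":-2,"ax":0,"ay":0,"az":0,"jaw":0.5},{"x":0,"y":0,"z":-2,"ax":0,"ay":0,"az":0,"jaw":0.5}]'| egrep 'eef|wrist|rot';python3 -m pendant '[{"x":0,"y":0,"z":-1,"ax":0,"ay":0,"az":0,"jaw":0.5},{"x":0,"y":0,"z":-2,"ax":0,"ay":0,"az":0,"jaw":0.5},{"x":0,"y":0,"z":-2,"ax":0,"ay":0,"az":0,"jaw":0.5}]'| egrep 'eef|wrist|rot'
```

```text
eef_pos: [0.5684, -0.2537, 0.1536]
tool_rot: [3.138, -0.108, 0.01]
wrist_force: [0.3, 0.4, 13.4]
eef_pos: [0.5678, -0.2538, 0.1501]
tool_rot: [3.138, -0.108, 0.008]
wrist_force: [2.4, -1.5, 4.3]
```

```bash
python3 -m pendant '[{"x":0.3,"y":0,"z":-1,"ax":0,"ay":0,"az":0,"jaw":0.5},{"x":0.5,"y":-0.2,"z":-2,"ax":0,"ay":0,"az":0,"jaw":0.5},{"x":0.5,"y":-0.2,"z":-2,"ax":0,"ay":0,"az":0,"jaw":0.5}]'| egrep 'eef|wrist|rot';python3 -m pendant '[{"x":0,"y":0,"z":-1,"ax":0,"ay":0,"az":0,"jaw":0.5},{"x":0,"y":0,"z":-2,"ax":0,"ay":0,"az":0,"jaw":0.5},{"x":0,"y":0,"z":-2,"ax":0,"ay":0,"az":0,"jaw":0.5}]'| egrep 'eef|wrist|rot';python3 -m pendant '[{"x":0,"y":0,"z":-1,"ax":0,"ay":0,"az":0,"jaw":0.5},{"x":0,"y":0,"z":-2,"ax":0,"ay":0,"az":0,"jaw":0.5},{"x":0,"y":0,"z":-2,"ax":0,"ay":0,"az":0,"jaw":0.5}]'| egrep 'eef|wrist|rot'
```

```text
eef_pos: [0.5674, -0.2537, 0.1457]
tool_rot: [3.139, -0.108, 0.004]
wrist_force: [5.6, -0.7, -0.9]
eef_pos: [0.5667, -0.2534, 0.1442]
tool_rot: [-3.14, 0.108, -0.001]
wrist_force: [4.1, -0.1, 2.0]
eef_pos: [0.5667, -0.2534, 0.144]
tool_rot: [3.139, -0.108, 0.002]
wrist_force: [0.3, 1.9, 11.3]
```

The force dropped at the snap and then rose against a hard stop, 12 mm below first contact, which matches home. I press a bit more and check.

```bash
python3 -m pendant '[{"x":0,"y":0,"z":-1,"ax":0,"ay":0,"az":0,"jaw":0.5},{"x":0,"y":0,"z":-2,"ax":0,"ay":0,"az":0,"jaw":0.5},{"x":0,"y":0,"z":-3,"ax":0,"ay":0,"az":0,"jaw":0.5},{"x":0,"y":0,"z":-3,"ax":0,"ay":0,"az":0,"jaw":0.5},{"x":0,"y":0,"z":-3,"ax":0,"ay":0,"az":0,"jaw":0.5}]'
python3 - <<'E'
from h import *
f=grab_frame("wrist");s=grab_frame("side");t=grab_frame("top")
a=cv2.resize(f["pixels"][90:190,190:457],(800,300),interpolation=cv2.INTER_CUBIC)
b=cv2.resize(s["pixels"][125:185,285:365],(400,300),interpolation=cv2.INTER_CUBIC)
c=cv2.resize(t["pixels"][165:225,370:450],(400,300),interpolation=cv2.INTER_CUBIC)
cv2.imwrite("pics/w8.png",np.vstack([a,np.hstack([b,c])]))
E
```

```text
t: 13.35
eef_pos: [0.5668, -0.2534, 0.1439]
tool_rot: [3.139, -0.108, 0.003]
wrist_force: [-7.2, 5.4, 27.5]
opening: 0.69
grip_force: 54.8
```

View pics/w8.png

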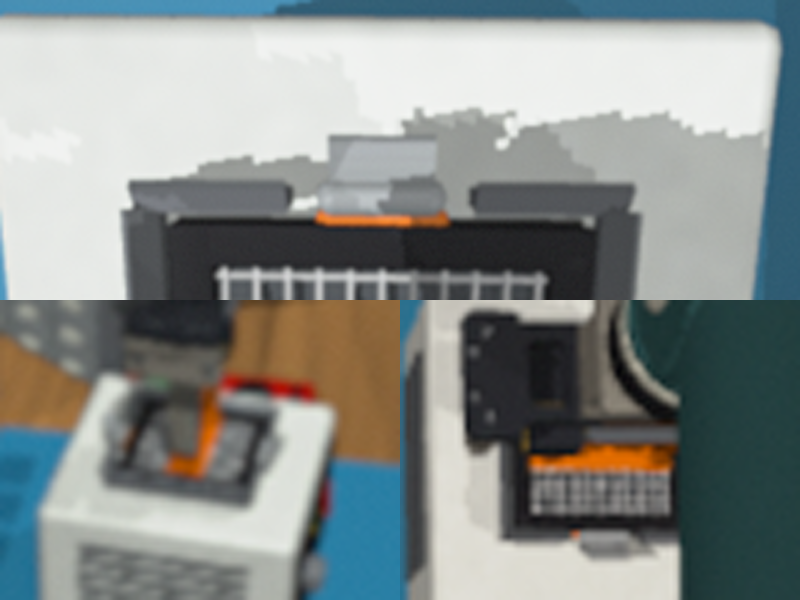

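Both clips lie over the lugs (+x at crop (382,200), -x at (608,541)), the frame is level in the collar, and it is pressed with about 27 N. I hand it in.

```bash
python3 -c "
from cell import *
s=get_state();print(s['wrist_force'],s['grip_force'],s['eef_pos']);print(sign_off())"
```

```text
[-5.8610593   5.58679711 27.59912738] 54.79454845190048 [ 0.56677649 -0.25333965  0.14394339]
the job is handed in; nothing more can be done
None
```

The job is handed in: the cover is off its hook and home on the gasket with both clips snapped over its lugs, still gripped and pressed down with about 27 N, and it took about 13.5 s on the robot's clock.

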